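# Set up the bench mixer and tilt its display

## Task

Make the bench mixer ready: put the tube carrier on its spindle, flat side down and fully home, and then the lock knob on top of it, so that it sits flat on the carrier. Also raise the folded-down display, which has a stiff hinge, by its bar until it stands at 60 degrees from flat, and leave it standing there. Let go of everything and leave the beaker, the crucible and the timer where they are.

Things in the scene. Friction and masses are not known exactly. Their poses are not given: they have to be found in the camera images.
- mixer: Bench mixer, white and grey, 345 x 164 mm, fixed. Origin on the worktop under the spindle axis; its x runs from the spindle to the display at the back, z up. Low front deck (x -70 to 155 mm, top at z 30) with the spindle; behind it the rear housing (x 155 to 275, top at z 104) with the folded display on it.
- spindle_seat (a point): The centre of the seat round the spindle, where the carrier must rest: a flat shoulder of 44 mm diameter, 40 mm above the worktop. The steel spindle rises 74 mm above this point; it is 14 mm thick with a tapered tip.
- display (a joint): Display's hinge angle, rad: 0 = folded level, grows as its front edge with the bar rises; pi/3 = 60 degrees, where it is in line with the long tick on the round hinge cheeks (short ticks at 0, 30, 90). Range 0 to 2.0; starts at 0 to 0.3. Stiff: it stays wherever it is left and takes about 7 N up at the bar.
- display_hinge (a point): The middle of the display's hinge axis, 112 mm above the worktop and 245 mm behind the spindle axis (mixer x). The axis runs along the mixer's y.
- display_bar (a point): Middle of the display's bar: round steel, level, 12 mm thick, 92 mm free length along mixer y, held 140 mm from the hinge axis by two arms; free gap 44 mm from bar to display edge and to housing front. Swings in an arc about the hinge; folded, it is 105 mm behind the spindle axis and 112 mm above the worktop. The display is 90 x 138 x 14 mm, in line with bar and hinge, dark screen below.
- carrier: The tube carrier, loose on the worktop, upright: aluminium disc of 110 mm diameter, 14 mm thick, with a tall round hub on it, 44 mm diameter, top 54 mm above the underside. A 20 mm bore goes right through. 0.25 kg. Origin in the centre of the flat underside, z up along the bore.
- lock_knob: Lock knob, loose, upright: black flange of 64 mm diameter, 10 mm thick, on it a fluted round grip of 46 mm diameter, top 44 mm above the underside. A 20 mm bore, 38 mm deep, opens below. 0.12 kg. Origin in the centre of the underside, z up. It goes on top of the carrier's hub, over the spindle's tip; in place its underside is 94 mm above the worktop.
- beaker: Bystander: glass beaker, 70 mm diameter, 88 mm tall, to be left alone. Origin in the centre of its underside.
- crucible: Bystander: white porcelain crucible, 52 mm across the rim, 39 mm tall, to be left alone. Origin in the centre of its underside.
- timer: Bystander: flat lab timer, 62 x 66 x 18 mm, to be left alone. Origin in the centre of its underside.
There are look-alikes about, which are no part of the job. Of the things that look like the lock_knob, the middle-sized one is meant.

How it is judged:
By the outcome, as a careful person would: the job done as asked, in the order asked, and still so for the second after the job is handed in, with the robot touching nothing.
It also fails if it takes over 64 s, if anything falls off the work surface, if the arm or the gripper's body presses on something with over 40 N, if the wrist force passes 120 N, or if a joint passes its speed limit or range.

## Robot

A 6-joint arm with a two-finger parallel gripper is mounted at the origin on a cart in front of the work surface, level with it; the furniture and walls round the work are solid. World frame = base frame: x ahead of the robot, y to its left, z up, the work surface at z = 0. Lengths are in m, angles in rad, forces in N, time in s.
With the tool pointing down it reaches from about 0.275 to 0.75 m from the base axis. Payload 10.2 kg.
Tool frame: the origin (TCP) lies at the very end of the fingers, on their centre line; the grasp point (between the pads) lies behind it (r.hold_point_z is the z of the grasp point in the tool frame, in m); z points along the fingers, y is the direction in which the jaws open and shut (so a half turn about z gives the same grasp; the last joint's range is limited). The gripper opens to 88 mm and grips with 3 to 60 N. Pads are 18 mm wide; open, the fingers measure 123 mm over their backs; the gripper's body (75 mm by 187 mm) begins 45 mm behind the grasp point.
Start: joints at [-1.547, 0.313, 1.498, -0, 1.331, -0.223], TCP at [0.128, -0.509, 0.239] pointing down, gripper open.
Joint ranges: [-2.94, 2.94], [-0.97, 2.17], [0.19, 2.56], [-1.23, 4.37], [0.02, 3.11], [-2.88, 2.88]. Speed limits (rad/s): [2.39, 2.39, 3.01, 3.14, 3.14, 3.14].

## Interface

Orientations are given as a rotation vector (axis times angle).
In Python, from rig import r, eoat, kinematics, grab_frame, nets gives the robot as it stands. Calls block until the motion is done:
- r.reach(position, orientation): joint-space move of the TCP to a pose.
- r.move_l(position, feed=0.15, attitude=None): straight line of the TCP; attitude=None keeps the orientation; feed is the mean speed in m/s.
- r.movej(angles): joint-space move.
- eoat.move_gripper(opening, strength=None): finger opening in m; strength is the grip in N (None keeps the last); returns when the fingers have stopped.
- r.dwell(seconds).
- kinematics.ik(position, orientation): joint angles nearest the present ones, or None.
- grab_frame(name): name is "scene" or "top" or "wrist"; returns a dict with "color" (480x640x3 uint8, blue, green, red), "vertical_fov" (degrees; the focal length in pixels is half the picture's height over the tangent of half this angle, whatever the lens; pixels are square), "cx", "cy" (the principal point, pixels), "R" (3x3) and "t" (3): a world point X has camera coordinates R X + t. Camera axes: x right, y down, z forward; pixel columns grow to the right and rows downward; lengths in m; the calibration is good to about 2 mm. The wrist camera is an equidistant fisheye: a pixel r from the principal point sees the ray r / f radians off the axis. A picture is of the moment at which its call begins. There is no depth.
A pose or a line that the arm cannot do raises r.Unreachable and nothing moves.
- r.sign_off(): hands the job in, once; it reports no verdict.
Trained networks look in the newest picture that a camera, given by its name, has taken for a name from the list of things; names that differ only in an ending like _2 or _b are one class to them, and where a whole thing is asked for, a point or a joint stands for the part that bears it (a point fixed in the world has none). Each returns a list of dicts, best first, with "conf" (0 to 1); they miss things now and then, are a little off and sometimes report something else, mostly with a low value. They report only what shows in the picture. A call takes as long as a camera call. They do not tell look-alikes from the thing itself.
- nets.find_in(camera, label): "xyz" ([x, y, z] in m, in the coordinates of the camera as it stood for that picture, good to about 4 mm: the middle of the surface that is visible of it).
- nets.cut_out(camera, label): "region" (480x640 bool, what is visible of it).
Readings, each from a call of its own:
- r.read_time(): time.
- r.read_joints(): joint angles.
- r.read_joint_vel(): joint speeds.
- r.read_tau(): joint torques, N m.
- r.read_tcp_pos(): TCP position.
- r.read_tcp_rot(): TCP orientation.
- r.read_wrist_force(): force on the tool from outside, world axes, zero at the start.
- r.read_torque(): the same for the moment, N m.
- r.read_finger_gap(): finger opening in m.
Only numpy, scipy, OpenCV 4.12 (cv2) and the standard library are available. Lean on these libraries where they do the work, as an engineer would, in place of code of your own. Each camera call takes 0.05 s, during which the arm holds its last target.

## Working session

There is one attempt and no reset: what is moved stays moved. The work goes in short steps, each a Python script; the robot and the scene stay as the last script left them, time stands still between calls to the robot, and variables do not carry over. Pictures are saved under pics/ and viewed, and the job is handed in when it is done.

```bash
ls; mkdir -p pics; python3 - <<'E'
from rig import r,eoat,kinematics,grab_frame,nets
import cv2,numpy as np
for n in ["scene","top"]:
    f=grab_frame(n); cv2.imwrite(f"pics/{n}0.png",f["color"])
    print(n,f["vertical_fov"],f["cx"],f["cy"],np.round(f["R"],3).tolist(),np.round(f["t"],3).tolist())
    R=np.array(f["R"]);t=np.array(f["t"])
    for l in ["mixer","spindle_seat","display","display_bar","carrier","lock_knob","beaker","crucible","timer"]:
        try:
            for d in nets.find_in(n,l):
                X=R.T@(np.array(d["xyz"])-t); print(l,round(d["conf"],2),np.round(X,3))
        except Exception as e: print(l,e)
print(r.read_time(),r.hold_point_z)
E
```

```text
pics
scene 48.106750816153564 315.92043090032075 236.76493975386703 [[-0.6, -0.8, 0.017], [-0.608, 0.442, -0.659], [0.52, -0.406, -0.752]] [0.32, 0.41, 0.844]
mixer 0.6 [0.55  0.005 0.026]
spindle_seat 0.77 [0.545 0.006 0.031]
spindle_seat 0.6 [ 0.718 -0.205  0.035]
display 0.95 [ 0.625 -0.019  0.118]
display_bar 0.8 [ 0.627 -0.017  0.115]
carrier 0.63 [ 0.442 -0.233  0.016]
lock_knob 0.91 [ 0.589 -0.265  0.024]
lock_knob 0.76 [ 0.619 -0.38   0.037]
beaker 0.57 [0.567 0.309 0.052]
crucible 0.9 [ 0.718 -0.205  0.035]
timer 0.82 [0.392 0.329 0.019]
timer 0.35 [ 0.627 -0.018  0.119]
top 46.176540838981225 322.2175042946482 232.4632095817496 [[0.002, -1.0, -0.002], [-0.992, -0.002, -0.125], [0.125, 0.002, -0.992]] [-0.026, 0.582, 1.22]
mixer 0.96 [ 0.548 -0.013  0.029]
spindle_seat 0.58 [ 0.548 -0.018  0.028]
display 0.81 [ 0.635 -0.024  0.121]
display 0.48 [ 0.717 -0.205  0.02 ]
display_bar 0.63 [ 0.633 -0.027  0.115]
lock_knob 0.93 [ 0.624 -0.388  0.048]
lock_knob 0.72 [ 0.592 -0.272  0.038]
lock_knob 0.69 [ 0.569 -0.175  0.023]
beaker 0.9 [0.564 0.321 0.031]
crucible 0.97 [ 0.714 -0.205  0.021]
timer 0.65 [0.394 0.328 0.018]
1.0 -0.0187
```

View pics/scene0.png

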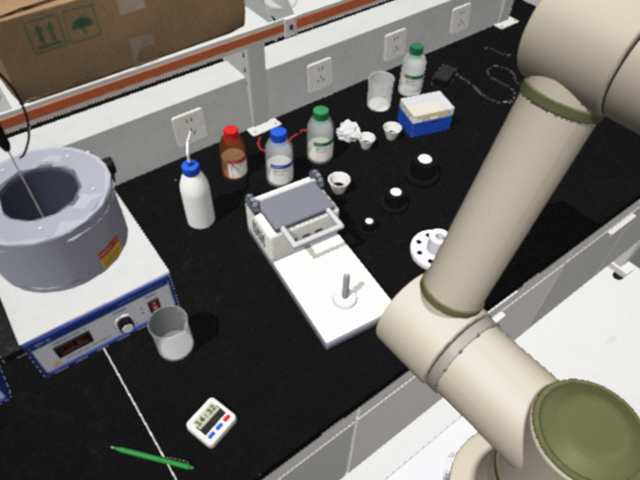

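View pics/top0.png

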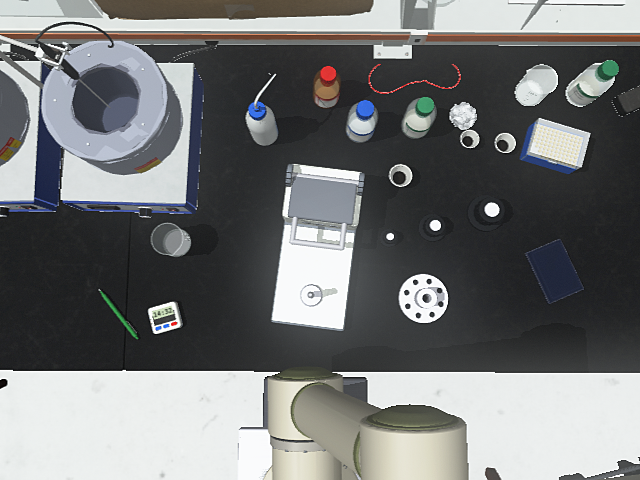

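The scene view shows the mixer with the display folded at (290,210) and the spindle at (345,290). In the top view the carrier is at (424,298). Three knob-like things are in the top view at (390,237), (435,226) and (492,210). The middle-sized one should be (435,226), so I'll measure them and enlarge the view to confirm.

```bash
cat > h.py <<'E'
from rig import r,eoat,kinematics,grab_frame,nets
import cv2,numpy as np
from scipy.spatial.transform import Rotation as Ro
def F(f): return 240/np.tan(np.radians(f["vertical_fov"])/2)
def K(f): return np.array([[F(f),0,f["cx"]],[0,F(f),f["cy"]],[0,0,1]])
def proj(f,X):
    X=np.atleast_2d(X); c=X@np.array(f["R"]).T+np.array(f["t"])
    return c[:,:2]/c[:,2:]*F(f)+[f["cx"],f["cy"]]
def ray(f,uv,fish=False):
    uv=np.array(uv,float); d=(uv-[f["cx"],f["cy"]])/F(f)
    if fish:
        th=np.linalg.norm(d); v=np.r_[d/max(th,1e-9)*np.sin(th),np.cos(th)]
    else: v=np.r_[d,1]
    R=np.array(f["R"]); return -R.T@np.array(f["t"]), R.T@v
def onz(f,uv,z,fish=False):
    o,d=ray(f,uv,fish); return o+d*(z-o[2])/d[2]
def projw(f,X):
    X=np.atleast_2d(X); c=X@np.array(f["R"]).T+np.array(f["t"])
    n=np.linalg.norm(c[:,:2],axis=1,keepdims=True); th=np.arctan2(n,c[:,2:])
    return c[:,:2]/np.maximum(n,1e-9)*th*F(f)+[f["cx"],f["cy"]]
E
python3 - <<'E'
from h import *
import pickle
f=grab_frame("top"); pickle.dump(f,open("top.pkl","wb"))
for l in ["lock_knob","carrier","mixer"]:
    for d in nets.cut_out("top",l):
        m=d["region"]; ys,xs=np.where(m)
        print(l,round(d["conf"],2),xs.min(),xs.max(),ys.min(),ys.max(),m.sum())
s=grab_frame("scene"); pickle.dump(s,open("scene.pkl","wb"))
c=f["color"]
a=cv2.resize(c[150:345,255:385],None,fx=4,fy=4,interpolation=cv2.INTER_CUBIC)[:,:]
b=cv2.resize(c[180:330,370:530],None,fx=5,fy=5,interpolation=cv2.INTER_CUBIC)
a=cv2.resize(c[155:345,260:380],None,fx=3,fy=3,interpolation=cv2.INTER_CUBIC)
cv2.imwrite("pics/c1.png",b[:600]);cv2.imwrite("pics/c2.png",a)
cv2.imwrite("pics/c3.png",cv2.resize(s["color"][160:350,230:400],None,fx=3.1,fy=3.1,interpolation=cv2.INTER_CUBIC))
E
```

```text
lock_knob 0.9 467 504 195 231 1092
lock_knob 0.82 419 445 214 241 590
lock_knob 0.62 379 397 229 246 268
lock_knob 0.54 151 191 223 256 1032
carrier 0.89 398 447 273 323 1904
mixer 0.95 272 364 164 330 11866
```

View pics/c1.png

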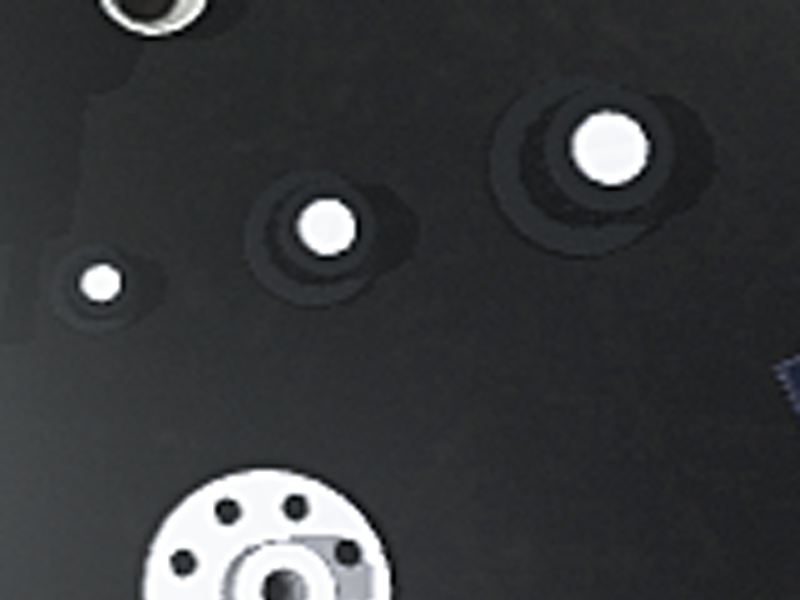

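View pics/c2.png

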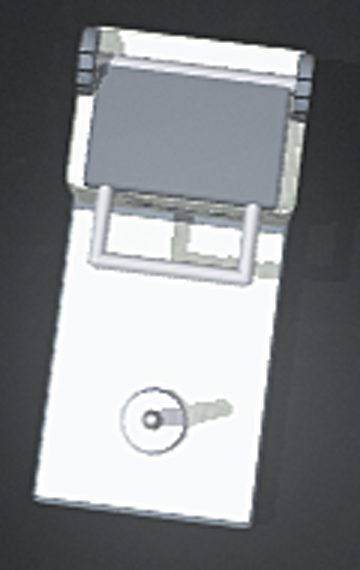

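View pics/c3.png

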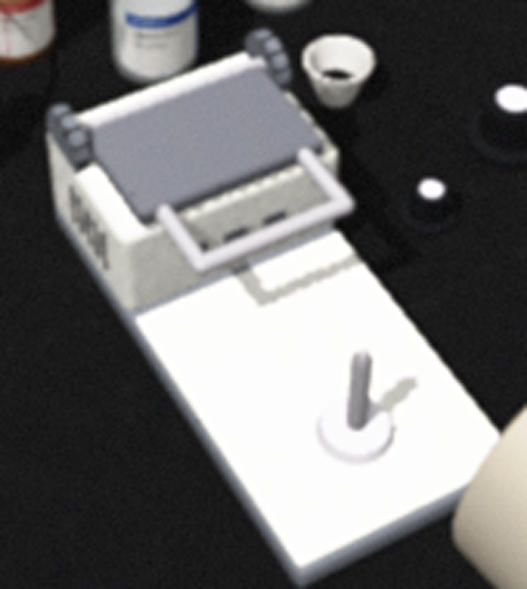

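The enlarged crop shows flange widths of about 41, 62 and 85 mm. The middle one at (435,226) is therefore the 64 mm lock knob. Next I'll fit the mixer pose and the circles.

```bash
python3 - <<'E'
from h import *
import pickle
f=pickle.load(open("top.pkl","rb")); s=pickle.load(open("scene.pkl","rb"))
g=lambda u,v:(260+u/3-0.33,155+v/3-0.33)
gs=lambda u,v:(230+u/3.1-.33,160+v/3.1-.33)
print("seat top",onz(f,g(153,420),.04),"tip",onz(f,g(152,417),.112))
print("seat scene",onz(s,gs(357,428),.04), "tip",onz(s,gs(361,355),.114))
FL=onz(f,g(36,497),.03);FR=onz(f,g(248,522),.03);print("FL,FR",FL,FR,np.linalg.norm(FL-FR))
d=FL-FR; print("yaw from front",np.degrees(np.arctan2(-d[0],d[1])))
b1=onz(f,g(94,264),.112);b2=onz(f,g(247,279),.112);d=b1-b2;print("bar",b1,b2,np.linalg.norm(d),np.degrees(np.arctan2(-d[0],d[1])))
print("carrier",onz(f,(423,298.5),.010)); 
kc=(370+310/5-.4,180+240/5-.4); print("knob flange",onz(f,kc,.008),"white cap",onz(f,(370+327/5-.4,180+226/5-.4),.044))
print("carrier hub",onz(f,(426.6,297.6),.054))
p=r.read_tcp_pos();print(p,r.read_tcp_rot(),Ro.from_rotvec(r.read_tcp_rot()).as_matrix().round(3).tolist())
w=grab_frame("wrist");R=np.array(w["R"]);print("wcam pos",-R.T@w["t"],"axis",R[2],w["vertical_fov"])
E
```

```text
seat top [0.44348916 0.00048826 0.04      ] tip [ 4.44434070e-01 -3.98065276e-04  1.12000000e-01]
seat scene [0.43866445 0.0015976  0.04      ] tip [0.44044431 0.00254251 0.114     ]
FL,FR [0.38731371 0.08627513 0.03      ] [ 0.36956049 -0.06918982  0.03      ] 0.15647532441212791
yaw from front -6.514636802976956
bar [0.55044732 0.04056053 0.112     ] [ 0.54014844 -0.06611777  0.112     ] 0.10717428594265681 -5.514329227524005
carrier [ 0.43593177 -0.25115286  0.01      ]
knob flange [ 0.59690023 -0.27441214  0.008     ] white cap [ 0.59832023 -0.27511559  0.044     ]
carrier hub [ 0.43748555 -0.25124653  0.054     ]
[ 0.1282581  -0.50909488  0.23871408] [-3.11766889e+00 -3.86646998e-01 -9.98419600e-05] [[0.97, 0.244, 0.0], [0.244, -0.97, 0.0], [0.0, -0.0, -1.0]]
wcam pos [ 0.19770198 -0.49175946  0.38529112] axis [-0.26863    -0.0672868  -0.96089043] 65.70646984690485
```

```bash
python3 - <<'E'
from h import *
import pickle
f=pickle.load(open("top.pkl","rb")); s=pickle.load(open("scene.pkl","rb"))
g=lambda u,v:(260+u/3-0.33,155+v/3-0.33)
gs=lambda u,v:(230+u/3.1-.33,160+v/3.1-.33)
def tri(a,b):
    P=[K(q)@np.c_[q["R"],q["t"]] for q in (f,s)]
    X=cv2.triangulatePoints(P[0],P[1],np.array(a).reshape(2,1),np.array(b).reshape(2,1)); X=(X[:3]/X[3]).ravel()
    print(X.round(4),(proj(f,X)-a).round(1),(proj(s,X)-b).round(1)); return X
print("tip");tri(g(152,417),gs(361,355))
print("seat");tri(g(153,420),gs(357,428))
a=tri(g(96,264),gs(200,261));b=tri(g(247,278),gs(347,207));print((a+b)/2)
print("display front corners");tri(g(87,187),gs(140,218));
sp=np.array([.4415,.001]);
for yaw in (-6,-7):
  y=np.radians(yaw);Rz=np.array([[np.cos(y),-np.sin(y)],[np.sin(y),np.cos(y)]])
  for ang in (0,.1,.2,.3):
    X=[np.r_[sp+Rz@[.245-.14*np.cos(ang),yy],.112+.14*np.sin(ang)] for yy in(.05,-.05)]
    print(yaw,ang,((proj(f,X)-[260,155]+.33)*3).round(0).tolist(),((proj(s,X)-[230,160]+.33)*3.1).round(0).tolist())
E
```

```text
tip
[ 0.4443 -0.0005  0.1076] [[0.1 0.1]] [[-0.2 -0. ]]
seat
[ 4.427e-01 -3.000e-04  3.410e-02] [[0.4 0.4]] [[-0.7 -0.1]]
[0.5503 0.0396 0.1209] [[-0.4 -0.4]] [[0.7 0.1]]
[ 0.5406 -0.0665  0.1107] [[0.2 0.2]] [[-0.3 -0. ]]
[ 0.54546561 -0.01347922  0.11579632]
display front corners
[0.6052 0.0469 0.1157] [[-0.5 -0.5]] [[0.8 0.1]]
-6 0 [[95.0, 263.0], [238.0, 278.0]] [[201.0, 270.0], [338.0, 210.0]]
-6 0.1 [[94.0, 260.0], [238.0, 275.0]] [[201.0, 254.0], [338.0, 195.0]]
-6 0.2 [[93.0, 255.0], [239.0, 270.0]] [[199.0, 237.0], [338.0, 177.0]]
-6 0.3 [[93.0, 247.0], [240.0, 263.0]] [[195.0, 219.0], [336.0, 159.0]]
-7 0 [[98.0, 262.0], [240.0, 280.0]] [[203.0, 268.0], [341.0, 210.0]]
-7 0.1 [[97.0, 259.0], [241.0, 277.0]] [[202.0, 252.0], [341.0, 194.0]]
-7 0.2 [[96.0, 254.0], [242.0, 272.0]] [[201.0, 235.0], [341.0, 177.0]]
-7 0.3 [[96.0, 246.0], [243.0, 265.0]] [[197.0, 217.0], [339.0, 159.0]]
```

```bash
cat >> h.py <<'E'
YAW=np.radians(-6.3); SP=np.array([.4425,0.0])
def down(yaw): # tool x along yaw, z down
    return Ro.from_matrix(np.array([[np.cos(yaw),np.sin(yaw),0],[np.sin(yaw),-np.cos(yaw),0],[0,0,-1]])).as_rotvec()
def mx(x,z,y=0):
    c,s=np.cos(YAW),np.sin(YAW); return np.array([SP[0]+c*x-s*y,SP[1]+s*x+c*y,z])
def wpic(name):
    w=grab_frame("wrist"); cv2.imwrite(f"pics/{name}.png",w["color"]); return w
E
python3 - <<'E'
from h import *
o=down(YAW)
for p in [(.436,-.251,.15),(.436,-.251,.022),(.597,-.2745,.02),mx(0,.2),mx(0,.06),mx(.105,.09),mx(.175,.24)]:
    for oo in (o,down(YAW+np.pi)):
        q=kinematics.ik(p,oo); print(np.round(p,3),None if q is None else np.round(q,2))
t=r.read_time();r.reach((.436,-.251,.16),o);print(r.read_time()-t)
w=wpic("w1"); 
import pickle;pickle.dump(w,open("w1.pkl","wb"))
for X in ([.436,-.251,.014],[.436,-.251,.054],[.597,-.2745,.044],mx(0,.04)): print(projw(w,X))
E
```

```text
[ 0.436 -0.251  0.15 ] [-0.76  0.36  1.69 -0.    1.1   0.93]
[ 0.436 -0.251  0.15 ] [-0.76  0.36  1.69  0.    1.1  -2.22]
[ 0.436 -0.251  0.022] [-0.76  0.55  1.79 -0.    0.8   0.93]
[ 0.436 -0.251  0.022] [-0.76  0.55  1.79  0.    0.8  -2.22]
[ 0.597 -0.274  0.02 ] [-0.61  0.82  1.27 -0.    1.05  1.07]
[ 0.597 -0.274  0.02 ] [-0.61  0.82  1.27  0.    1.05 -2.07]
[0.442 0.    0.2  ] [-0.27  0.17  1.79 -0.    1.18  1.41]
[0.442 0.    0.2  ] [-0.27  0.17  1.79  0.    1.18 -1.73]
[0.442 0.    0.06 ] [-0.27  0.38  1.94 -0.    0.82  1.41]
[0.442 0.    0.06 ] [-0.27  0.38  1.94  0.    0.82 -1.73]
[ 0.547 -0.012  0.09 ] [-0.24  0.52  1.61 -0.    1.01  1.45]
[ 0.547 -0.012  0.09 ] [-0.24  0.52  1.61  0.    1.01 -1.7 ]
[ 0.616 -0.019  0.24 ] [-0.22  0.52  1.19 -0.    1.43  1.46]
[ 0.616 -0.019  0.24 ] [-0.22  0.52  1.19  0.    1.43 -1.68]
1.5167
[[319.29181123 224.64930265]]
[[319.16070111 238.07309955]]
[[327.16285864  11.60835499]]
[[ 50.09610663 256.25066342]]
```

View pics/w1.png

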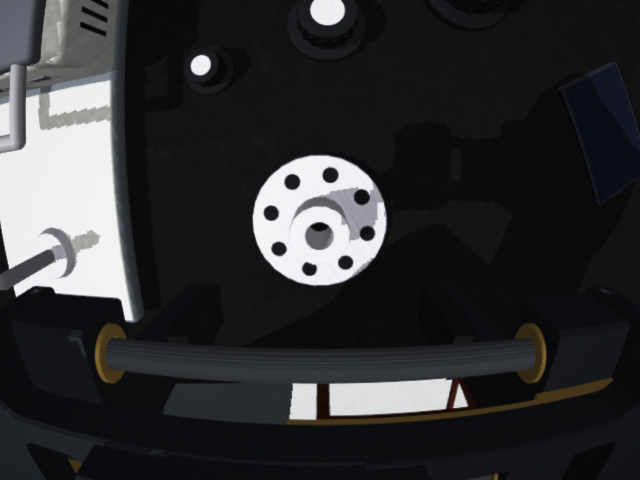

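```bash
python3 - <<'E'
from h import *
import pickle
w=pickle.load(open("w1.pkl","rb")); im=cv2.resize(w["color"][130:300,230:410],None,fx=4,fy=4,interpolation=cv2.INTER_CUBIC)
a=np.linspace(0,2*np.pi,100)
for c,col in (((.436,-.251),(0,0,255)),((.4385,-.251),(0,255,0))):
  for rr,z in((.055,.014),(.055,0),(.022,.054),(.01,.054)):
    X=np.c_[c[0]+rr*np.cos(a),c[1]+rr*np.sin(a),0*a+z]
    u=(projw(w,X)-[230,130]+.5)*4-.5
    cv2.polylines(im,[np.round(u).astype(int)],True,col,1)
cv2.imwrite("pics/w1c.png",im[:600])
E
```

```text
(no output)
```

View pics/w1c.png

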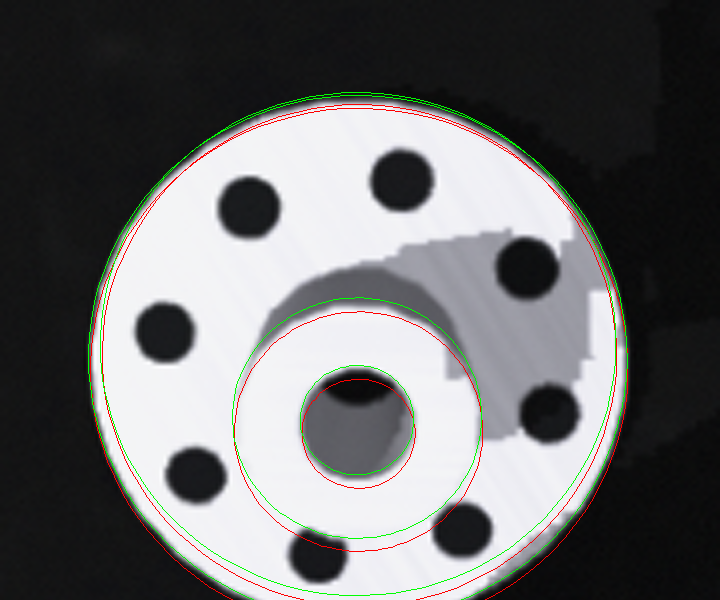

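```bash
python3 - <<'E'
from h import *
import pickle
o=down(YAW); r.reach(mx(0,.2),o)
w=wpic("w2"); pickle.dump(w,open("w2.pkl","wb"))
im=cv2.resize(w["color"],None,fx=1.25,fy=1.25,interpolation=cv2.INTER_CUBIC)
a=np.linspace(0,2*np.pi,100); print(r.read_tcp_pos(),r.read_time())
def dr(X,col): cv2.polylines(im,[np.round(projw(w,X)*1.25).astype(int)],False,col,1)
for rr,z in((.022,.04),(.007,.104),(.002,.114)):
    dr(np.c_[SP[0]+rr*np.cos(a),SP[1]+rr*np.sin(a),0*a+z],(0,0,255))
for z,x,y in ((.03,-.07,.082),(.104,.155,.082)):
    yy=np.linspace(-.082,.082,40); dr(np.array([mx(x,z,q) for q in yy]),(0,0,255))
    xx=np.linspace(-.07,.275 if z>.05 else .155,40)
    for sg in(1,-1): dr(np.array([mx(q,z,sg*y) for q in xx if q>=x]),(0,0,255))
dr(np.array([mx(.105,.112,q) for q in np.linspace(-.05,.05,20)]),(0,255,0))
cv2.imwrite("pics/w2o.png",im)
cv2.imwrite("pics/w2c.png",cv2.resize(im[200:420,260:540],None,fx=2.7,fy=2.7))
E
```

```text
[ 0.44273613 -0.00113395  0.19977917] 3.9167
```

View pics/w2o.png

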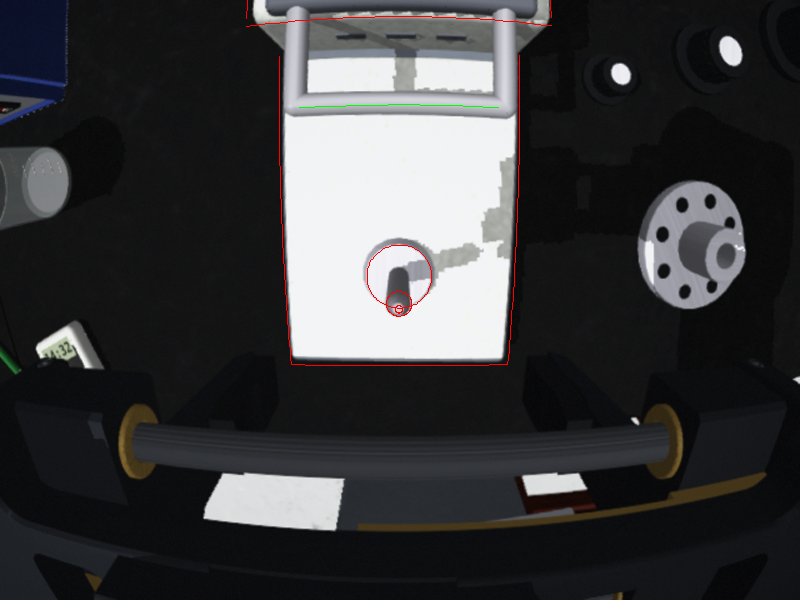

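View pics/w2c.png

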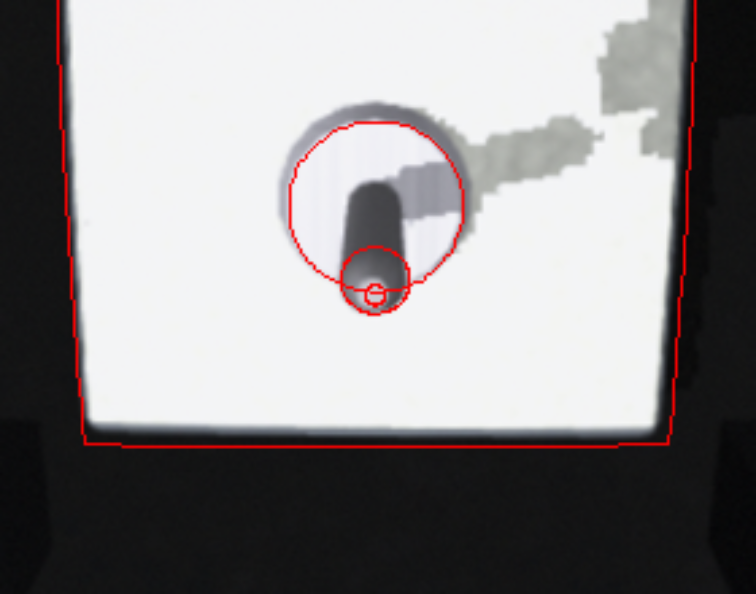

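The overlay shows the seat circle, the deck and the bar line all falling on the picture, with the tip about 1 mm off. The spindle is therefore at about (0.443, 0). Next is the carrier pick.

```bash
python3 - <<'E'
from h import *
o=down(YAW)
r.reach((.4382,-.251,.09),o); r.move_l((.4382,-.251,.022),feed=.15); r.dwell(.2); print(r.read_tcp_pos(),r.read_wrist_force())
print(eoat.move_gripper(.03,strength=30),r.read_finger_gap(),r.read_tcp_pos(),r.read_time(),r.read_wrist_force())
w=wpic("w3")
cv2.imwrite("pics/t3.png",cv2.resize(grab_frame("top")["color"][220:360,340:500],None,fx=4,fy=4))
E
```

```text
[ 0.43864651 -0.25126496  0.02295465] [ 0.71796368 -0.4983422   0.70873964]
False 0.04304465245142095 [ 0.43820279 -0.25104028  0.02198221] 6.5333 [-0.52387904 -0.05923519 -0.19132271]
```

View pics/w3.png

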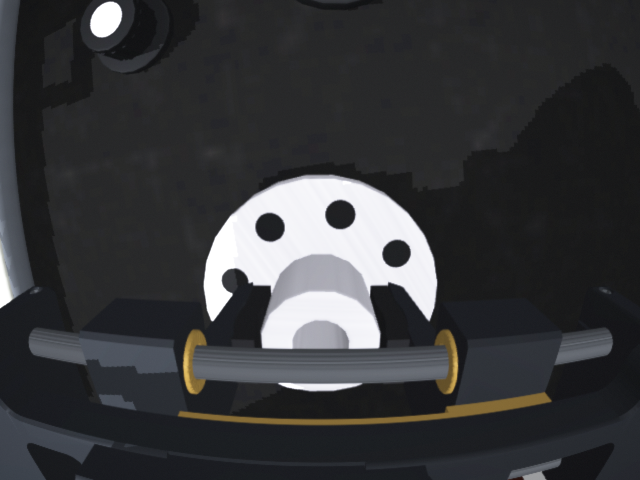

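The carrier hub is held with a gap of 43 mm, and the bore shows at (321,340) centred between the pads. I'll lift it and move above the spindle.

```bash
python3 - <<'E'
from h import *
o=down(YAW); T=np.array([.443,0.,0])
p=r.read_tcp_pos(); r.move_l((p[0],p[1],.10),feed=.2)
r.reach((.443,0,.165),o); r.dwell(.3)
print(r.read_finger_gap(),r.read_tcp_pos(),r.read_wrist_force(),r.read_time())
w=wpic("w4")
s=grab_frame("scene"); cv2.imwrite("pics/s4.png",cv2.resize(s["color"][170:370,220:460],None,fx=3,fy=3))
f=grab_frame("top"); cv2.imwrite("pics/t4.png",cv2.resize(f["color"][220:360,240:400],None,fx=4,fy=4))
E
```

```text
0.042535675012472775 [ 0.4430546  -0.00057998  0.16476987] [-0.39203979 -1.21665108 -2.16983813] 8.4917
```

View pics/s4.png

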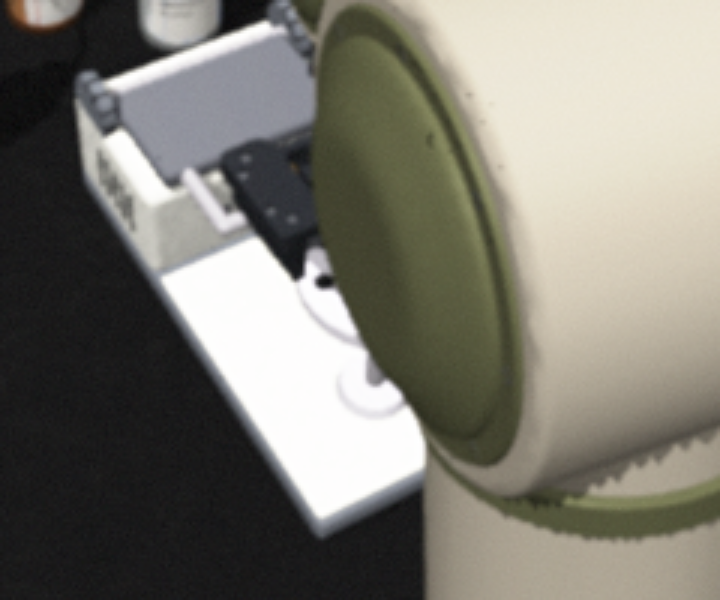

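View pics/w4.png

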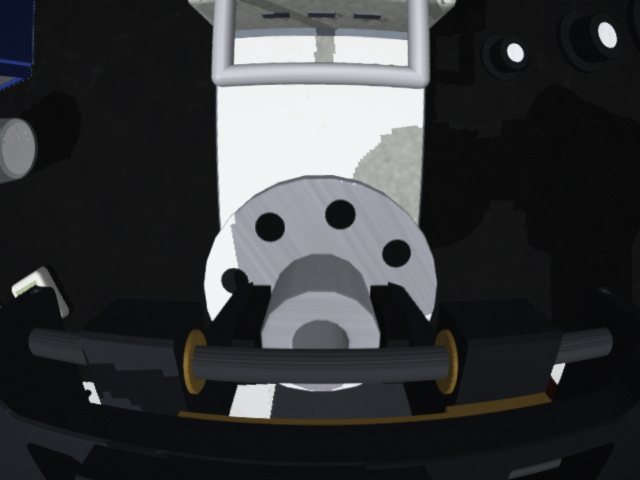

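The carrier hasn't shifted in the grip, and the spindle stands below it. I'll lower it in steps with force checks.

```bash
python3 - <<'E'
from h import *
for z in (.138,.131,.122,.105,.08,.068,.064,.062):
    r.move_l((.443,0,z),feed=.08); f=np.array(r.read_wrist_force()); p=r.read_tcp_pos(); print(z,p.round(4),f.round(1),r.read_torque().round(2) if hasattr(r.read_torque(),'round') else r.read_torque())
    if np.linalg.norm(f-[-.4,-1.2,-2.2])>12: print("stop"); break
print(r.read_finger_gap(),r.read_time()); wpic("w5")
E
```

```text
0.138 [ 0.4431 -0.      0.1381] [ 0.2  0.  -2.7] [ 0.02  0.02 -0.02]
0.131 [ 0.443  -0.      0.1311] [ 0.3 -0.2 -3. ] [0.01 0.01 0.02]
0.122 [0.4429 0.     0.122 ] [ 0.2  0.1 -2.9] [ 0.04 -0.04  0.05]
0.105 [0.443  0.     0.1051] [ 0.2  0.1 -2.3] [-0.02 -0.    0.04]
0.08 [ 0.4432 -0.      0.0802] [ 0.2  0.2 -3.2] [ 0.06 -0.04 -0.04]
0.068 [0.443  0.     0.0681] [ 0.9 -0.2 -3.1] [ 0.08 -0.03  0.  ]
0.064 [ 0.443 -0.     0.064] [ 0.1 -0.1 -3.3] [ 0.06 -0.   -0.03]
0.062 [0.443 0.    0.062] [-0.5  0.1 -2.8] [0.01 0.03 0.  ]
0.04286475254332983 11.2583
```

View pics/w5.png

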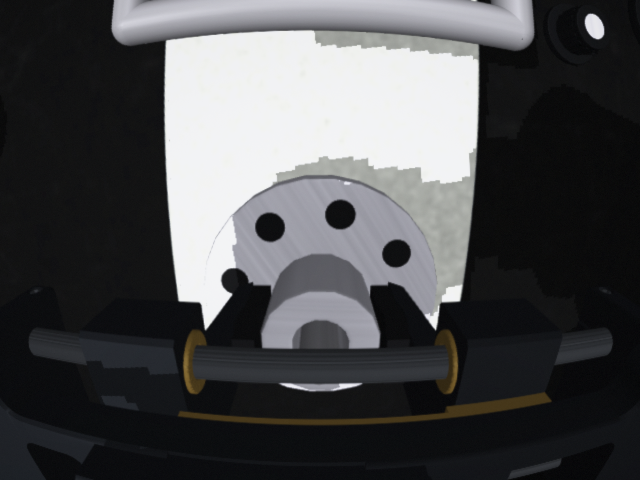

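```bash
python3 - <<'E'
from h import *
for z in (.061,.060,.059,.058):
    r.move_l((.443,0,z),feed=.04); r.dwell(.1); f=np.array(r.read_wrist_force()); print(z,r.read_tcp_pos().round(4),f.round(1))
    if f[2]>2: break
eoat.move_gripper(.062); r.dwell(.1)
print(r.read_tcp_pos(),r.read_wrist_force(),r.read_finger_gap())
p=r.read_tcp_pos(); r.move_l((.443,0,.2),feed=.25)
o=down(YAW); r.reach((.575,-.2745,.15),o)
print(r.read_time()); w=wpic("w6")
import pickle;pickle.dump(w,open("w6.pkl","wb"))
f=grab_frame("top");s=grab_frame("scene")
cv2.imwrite("pics/t6.png",cv2.resize(f["color"][220:360,240:400],None,fx=4,fy=4,interpolation=cv2.INTER_CUBIC))
cv2.imwrite("pics/s6.png",cv2.resize(s["color"][170:370,220:460],None,fx=3,fy=3,interpolation=cv2.INTER_CUBIC))
im=cv2.resize(w["color"],None,fx=1.25,fy=1.25)
a=np.linspace(0,2*np.pi,100)
for rr,z in((.032,0),(.032,.01),(.023,.044)):
    X=np.c_[.5975+rr*np.cos(a),-.2745+rr*np.sin(a),0*a+z]
    cv2.polylines(im,[np.round(projw(w,X)*1.25).astype(int)],True,(0,0,255),1)
cv2.imwrite("pics/w6o.png",im)
E
```

```text
0.061 [ 0.443  -0.      0.0619] [-5.  -0.1 11.9]
[ 4.43017551e-01 -1.77940625e-07  6.09779885e-02] [-0.27249668  0.2543062   0.13792492] 0.06190812947205592
14.1167
```

View pics/w6o.png

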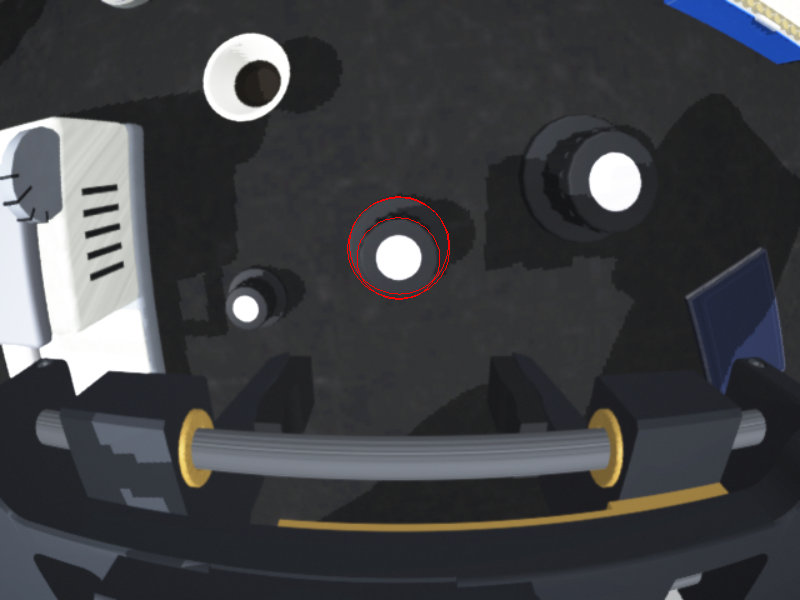

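View pics/s6.png

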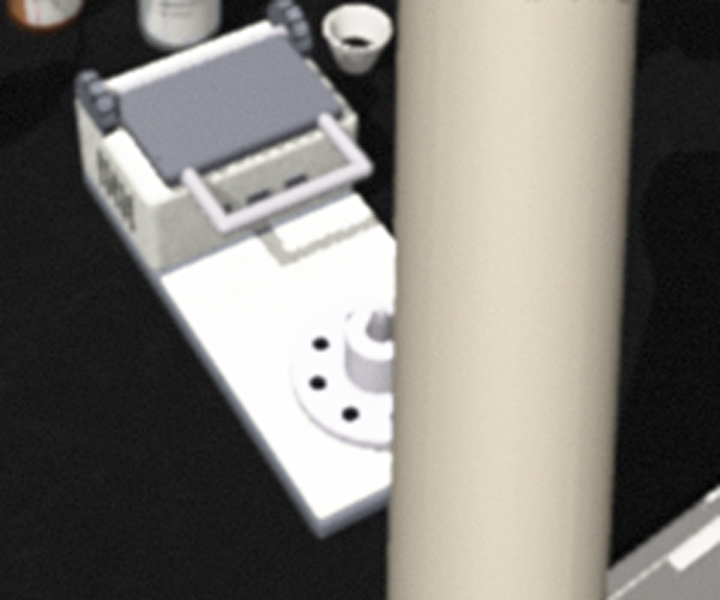

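View pics/t6.png

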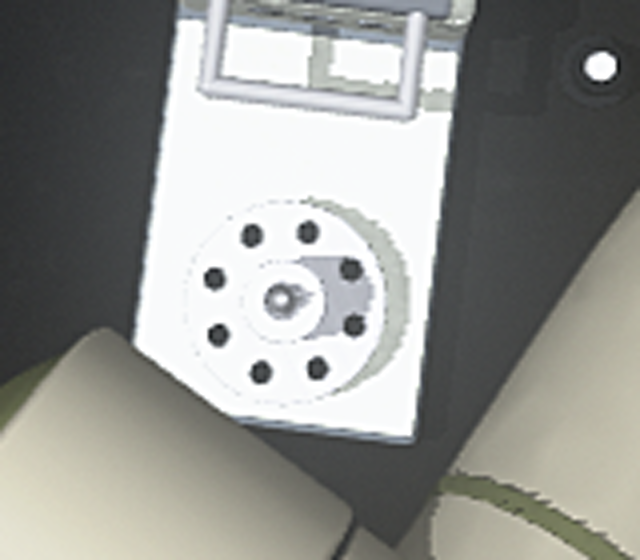

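The carrier is home: contact came at an underside height of about 0.040, and all views show it flat on the seat with the tip in its bore. The knob prediction matches the wrist view, with the white cap at (398,257). Next is the knob pick.

```bash
python3 - <<'E'
from h import *
o=down(YAW); x,y=.5975,-.2745
r.reach((x,y,.08),o); r.move_l((x,y,.0145),feed=.12); r.dwell(.1); print(r.read_tcp_pos(),r.read_wrist_force())
eoat.move_gripper(.03,strength=30);print(r.read_finger_gap(),r.read_tcp_pos())
wpic("w7")
r.move_l((x,y,.09),feed=.2); r.reach((.443,0,.20),o); r.dwell(.3)
print(r.read_finger_gap(),r.read_tcp_pos(),r.read_wrist_force(),r.read_time())
wpic("w8"); f=grab_frame("top"); cv2.imwrite("pics/t8.png",cv2.resize(f["color"][220:360,240:400],None,fx=4,fy=4))
E
```

```text
[ 0.59802773 -0.27490864  0.01584619] [-0.5449997  -0.67565364 -0.75083011]
0.043501239350342724 [ 0.5976227  -0.27460028  0.01486887]
0.043084724511546726 [ 4.43181224e-01 -3.25043950e-04  1.99761867e-01] [ 0.59521412 -0.36824348 -1.38263239] 18.0167
```

View pics/w7.png

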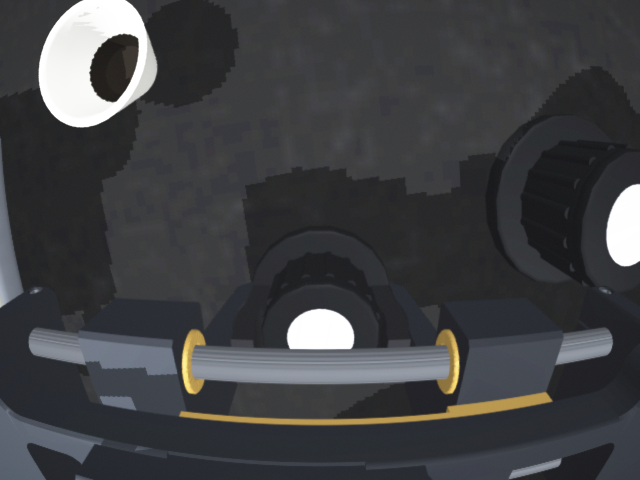

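View pics/w8.png

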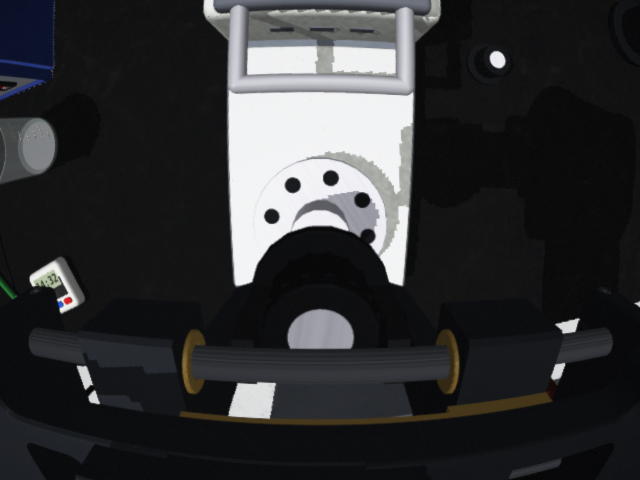

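The knob is held upright and symmetric, with its cap at (320,337) in both pictures. I'll lower it onto the hub.

```bash
python3 - <<'E'
from h import *
for z in (.138,.127,.118,.112,.110,.109,.108,.107,.106):
    r.move_l((.443,0,z),feed=.1 if z>.113 else .04); 
    if z<.111: r.dwell(.1)
    f=np.array(r.read_wrist_force()); print(z,r.read_tcp_pos().round(4),f.round(1))
    if f[2]>2.5 or np.linalg.norm(f)>12: break
print(r.read_finger_gap(),r.read_time()); wpic("w9")
E
```

```text
0.138 [ 4.433e-01 -1.000e-04  1.385e-01] [ 0.9  0.6 -0.7]
0.127 [ 0.443  -0.      0.1272] [-0.1 -0.5 -0.8]
0.118 [ 0.443  -0.      0.1182] [-0.1  0.3 -0.5]
0.112 [0.4429 0.     0.1119] [ 0.5 -0.1 -1.2]
0.11 [0.443  0.     0.1101] [-0.2  0.5 -1.6]
0.109 [ 0.443 -0.     0.109] [-0.4  0.6 -1. ]
0.108 [ 4.434e-01 -1.000e-04  1.088e-01] [-2.9  0.3  6.8]
0.04330043513718534 20.7417
```

View pics/w9.png

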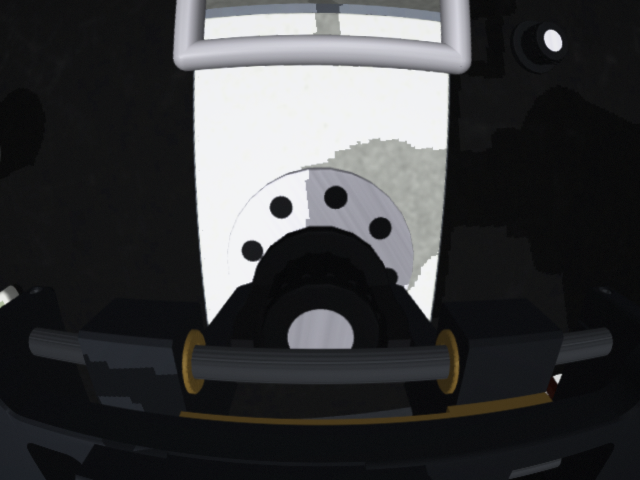

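The knob has seated: contact came at an underside height of about 0.094. I'll release it, back off, check it, and line up on the bar.

```bash
python3 - <<'E'
from h import *
eoat.move_gripper(.064); r.dwell(.1); print(r.read_wrist_force(),r.read_finger_gap())
r.move_l((.443,0,.24),feed=.25)
best=None
for a in (np.pi/2,-np.pi/2):
    for p in (mx(.105,.2),mx(.105,.094),mx(.175,.215)):
        q=kinematics.ik(p,down(YAW+a)); print(a,np.round(p,3),None if q is None else np.round(q,2))
w=wpic("w10");import pickle;pickle.dump(w,open("w10.pkl","wb"))
f=grab_frame("top");cv2.imwrite("pics/t10.png",cv2.resize(f["color"][155:345,250:390],None,fx=3,fy=3))
s=grab_frame("scene"); cv2.imwrite("pics/s10.png",cv2.resize(s["color"][170:370,220:460],None,fx=3,fy=3))
print(r.read_time())
E
```

```text
[0.15610059 0.76300178 0.04081713] 0.0640979908988369
1.5707963267948966 [ 0.547 -0.012  0.2  ] [-0.24  0.39  1.49 -0.    1.26 -0.13]
1.5707963267948966 [ 0.547 -0.012  0.094] [-0.24  0.52  1.61 -0.    1.02 -0.13]
1.5707963267948966 [ 0.616 -0.019  0.215] [-0.22  0.53  1.23 -0.    1.37 -0.11]
-1.5707963267948966 [ 0.547 -0.012  0.2  ] None
-1.5707963267948966 [ 0.547 -0.012  0.094] None
-1.5707963267948966 [ 0.616 -0.019  0.215] None
22.2083
```

View pics/w10.png

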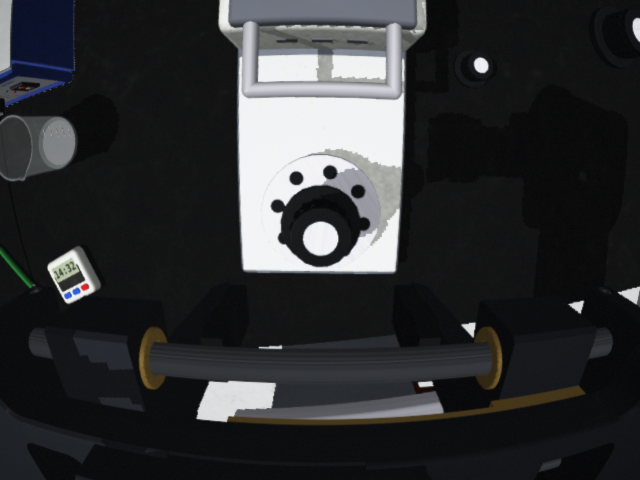

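View pics/s10.png

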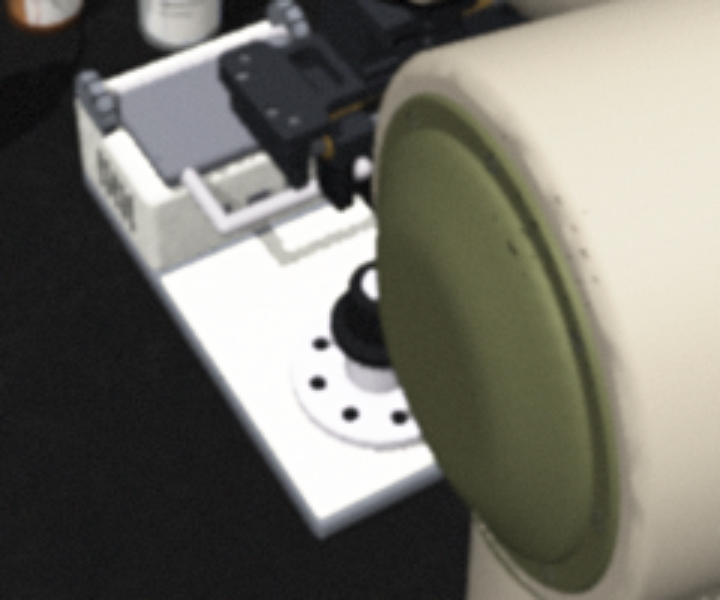

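The knob sits flat on the hub in both views. I'll use this picture to refine the bar's position and angle.

```bash
python3 - <<'E'
from h import *
import pickle
w=pickle.load(open("w10.pkl","rb"))
import h; h.SP=np.array([.443,0])
for ang in (0,.03,.06,.1): print(ang,projw(w,[mx(.245-.14*np.cos(ang),.112+.14*np.sin(ang),y) for y in (.046,0,-.046)]).round(1).tolist())
cv2.imwrite("pics/w10c.png",cv2.resize(w["color"][60:130,225:425],None,fx=4,fy=4,interpolation=cv2.INTER_CUBIC))
o=down(YAW+np.pi/2)
r.reach(mx(.105,.21),o); eoat.move_gripper(.038); r.dwell(.1)
w=wpic("w11"); pickle.dump(w,open("w11.pkl","wb")); print(r.read_tcp_pos(),r.read_time())
for ang in (0,.03,.06): print(ang,projw(w,[mx(.245-.14*np.cos(ang),.112+.14*np.sin(ang),y) for y in (.046,0)]).round(1).tolist())
s=grab_frame("scene"); cv2.imwrite("pics/s11.png",cv2.resize(s["color"][150:350,200:440],None,fx=3,fy=3))
E
```

```text
0 [[257.2, 90.8], [320.4, 89.4], [383.7, 90.8]]
0.03 [[256.2, 90.0], [320.4, 88.6], [384.6, 90.1]]
0.06 [[255.2, 89.1], [320.4, 87.6], [385.6, 89.1]]
0.1 [[253.8, 87.6], [320.4, 86.0], [387.0, 87.6]]
[ 0.54735527 -0.01151476  0.20999093] 24.2917
0 [[319.7, 174.0], [319.7, 241.1]]
0.03 [[319.8, 174.7], [319.8, 242.9]]
0.06 [[320.1, 175.3], [320.0, 244.7]]
```

View pics/w10c.png

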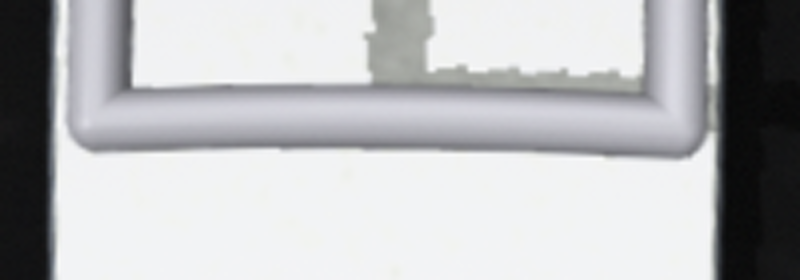

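View pics/w11.png

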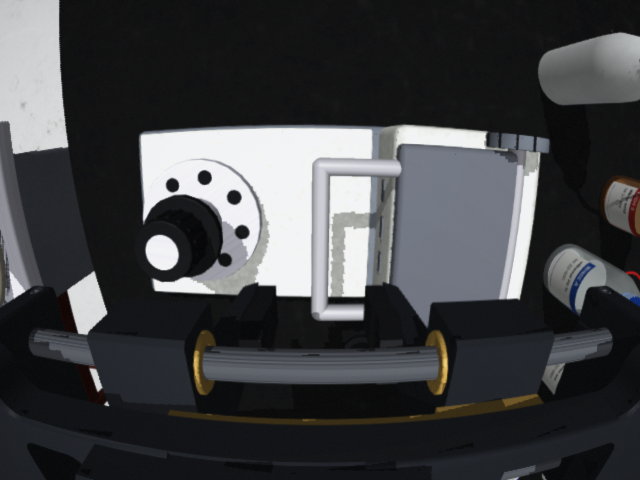

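View pics/s11.png

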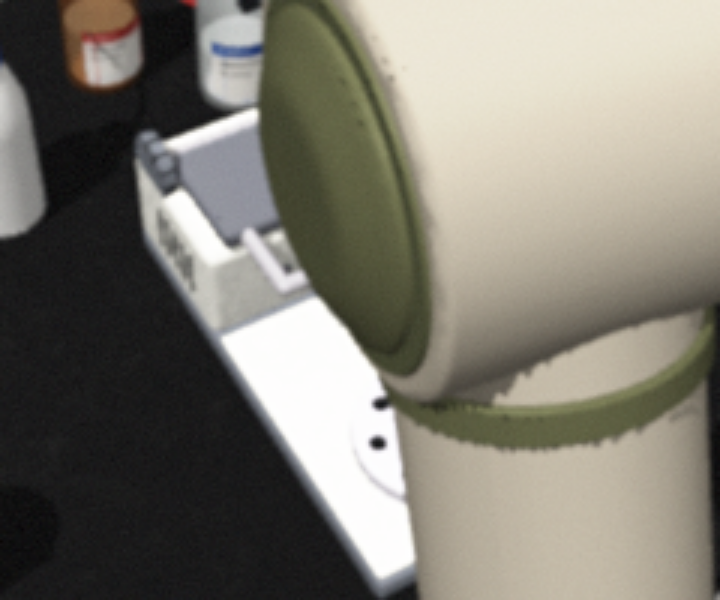

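The bar sits at column 320 with its middle near row 240, as predicted, and is centred between the fingers. I'll go down and grip it.

```bash
sed -i 's/SP=np.array(\[.4425,0.0\])/SP=np.array([.443,0.0])/' h.py; python3 - <<'E'
from h import *
for z in (.13,.105,.096):
    r.move_l(mx(.105,z),feed=.12); f=np.array(r.read_wrist_force()); print(z,f.round(1),r.read_tcp_pos().round(4))
    if np.linalg.norm(f)>6: break
else:
    eoat.move_gripper(.005,strength=35); print(r.read_finger_gap(),r.read_tcp_pos(),r.read_wrist_force(),r.read_time())
wpic("w12")
E
```

```text
0.13 [-0.3  0.5  0.2] [ 0.5478 -0.0116  0.1307]
0.105 [ 0.  -0.3  0.3] [ 0.5475 -0.0116  0.1053]
0.096 [0.1 0.3 0.1] [ 0.5474 -0.0115  0.0963]
0.010483169766133942 [ 0.54721337 -0.01149873  0.09618222] [-3.34749934  0.48109152  3.25150443] 26.3
```

View pics/w12.png

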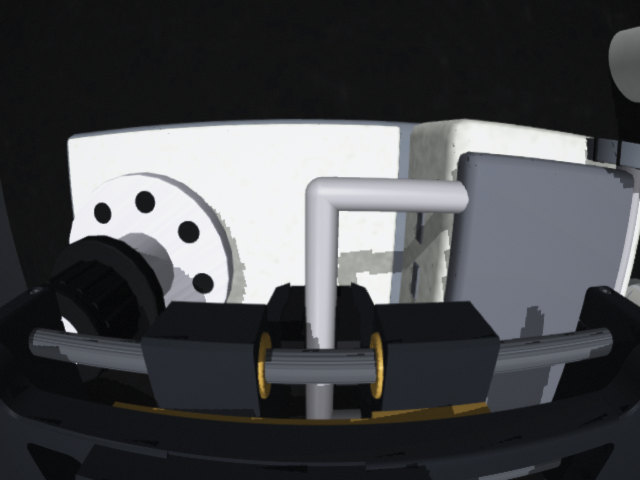

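The bar is gripped, with a gap of about 11 mm. I'll raise it along the hinge arc, watching the forces.

```bash
python3 - <<'E'
from h import *
for d in (8,16,26,36,46,54,60):
    a=np.radians(d); r.move_l(mx(.245-.14*np.cos(a),.112-.0158+.14*np.sin(a)),feed=.1)
    f=np.array(r.read_wrist_force()); print(d,f.round(1),r.read_tcp_pos().round(4),round(r.read_finger_gap(),4),np.round(r.read_torque(),2))
    if np.linalg.norm(f)>35: print("stop");break
r.dwell(.3);print(r.read_wrist_force(),r.read_tcp_pos(),r.read_time())
wpic("w13");s=grab_frame("scene"); cv2.imwrite("pics/s13.png",cv2.resize(s["color"][100:340,180:460],None,fx=2.5,fy=2.5))
f=grab_frame("top");cv2.imwrite("pics/t13.png",cv2.resize(f["color"][155:345,250:390],None,fx=3,fy=3))
E
```

```text
8 [-0.2 -0.   2.2] [ 0.5489 -0.0117  0.1159] 0.0102 [-0.06  0.16 -0.11]
16 [ 6.1 -0.8  1.4] [ 0.5536 -0.0123  0.1351] 0.01 [-0.14 -0.69  0.01]
26 [14.  -0.9 -4.7] [ 0.5633 -0.0135  0.1575] 0.0099 [-0.27 -1.88 -0.03]
36 [ 23.   -2.4 -14. ] [ 0.5764 -0.0151  0.1771] 0.0103 [-0.52 -3.17 -0.  ]
46 [ 26.2  -4.9 -25.3] [ 0.5918 -0.017   0.1933] 0.0096 [-0.64 -3.54 -0.05]
stop
[ 26.20218538  -4.17320498 -26.03470208] [ 0.5917519  -0.01694625  0.19327622] 28.5167
```

View pics/w13.png

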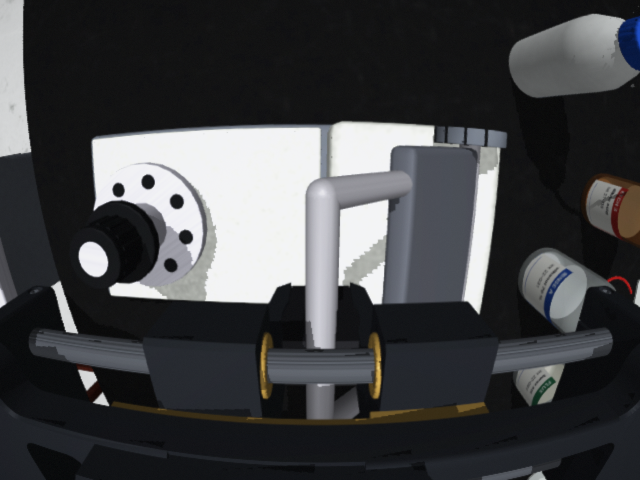

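View pics/s13.png

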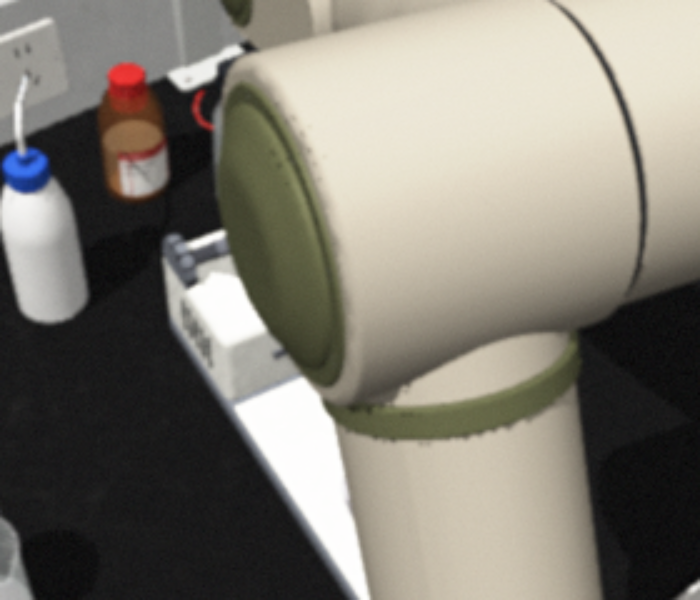

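The force has built up radially: +26 N in x and -26 N in z, pulling toward the hinge. My arc is therefore a few mm off the true one. I'll let go to relax it, since the display stays put, then measure the actual bar position and regrip.

```bash
python3 - <<'E'
from h import *
import pickle
eoat.move_gripper(.03); r.dwell(.2); print(r.read_wrist_force(),r.read_tcp_pos())
w=wpic("w14"); pickle.dump(w,open("w14.pkl","wb"))
p=r.read_tcp_pos(); 
cv2.imwrite("pics/w14c.png",cv2.resize(w["color"][110:320,250:520],None,fx=2.9,fy=2.9,interpolation=cv2.INTER_CUBIC))
for d in (42,44,46,48):
    a=np.radians(d); print(d,projw(w,[mx(.245-.14*np.cos(a),.112+.14*np.sin(a),y) for y in (.052,.03)]).round(1).tolist())
E
```

```text
[-0.67370399  0.17883193  0.15981726] [ 0.58981763 -0.01617611  0.1970075 ]
42 [[301.2, 187.4], [301.9, 243.8]]
44 [[309.9, 188.7], [310.2, 246.5]]
46 [[319.3, 190.1], [319.3, 249.3]]
48 [[329.6, 191.5], [329.2, 252.1]]
```

View pics/w14.png

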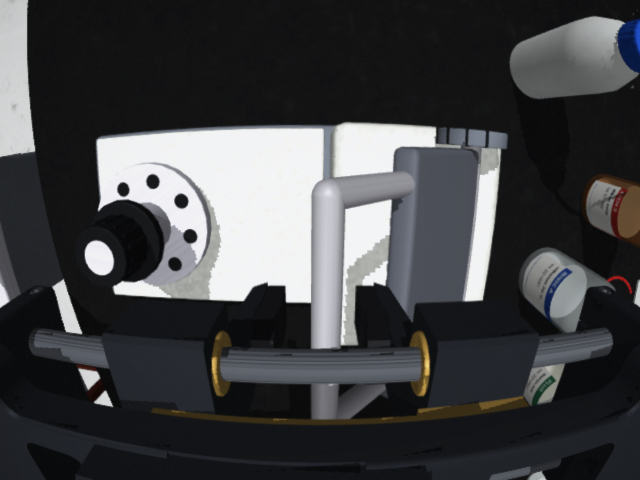

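View pics/w14c.png

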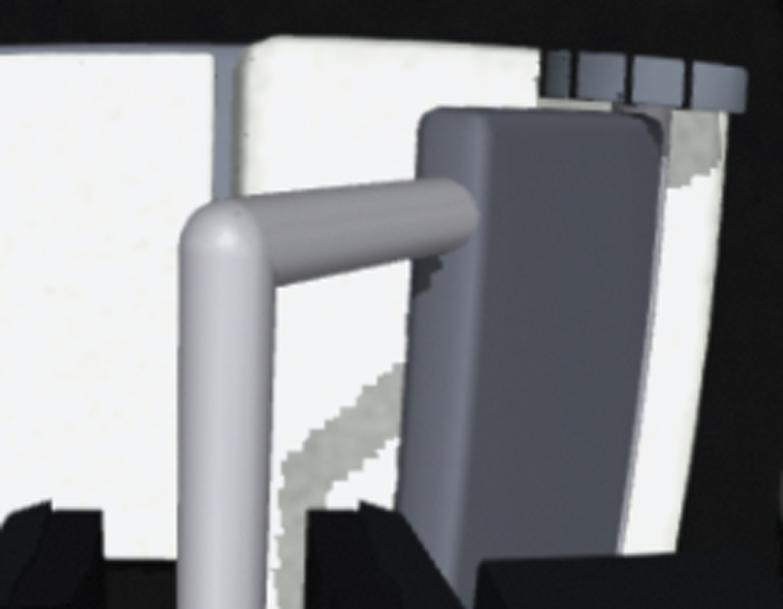

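The bar is at column 328. Together with the loaded tool position this gives an angle of about 47.2° at a radius of 140 mm. So the display started at about 0.04 rad and not 0. I'll regrip with the corrected offset and finish the arc.

```bash
python3 - <<'E'
from h import *
import pickle
B=lambda d:mx(.245-.14*np.cos(np.radians(d)),.112+.14*np.sin(np.radians(d))-.0195)
r.move_l(B(47.2),feed=.05); eoat.move_gripper(.005,strength=35); r.dwell(.1); print(r.read_wrist_force(),r.read_tcp_pos(),r.read_finger_gap())
for d in (50,53,56.5,60):
    r.move_l(B(d),feed=.08); f=np.array(r.read_wrist_force()); print(d,f.round(1),r.read_tcp_pos().round(4),B(d).round(4))
    if np.linalg.norm(f)>45: break
r.dwell(.2); print(r.read_wrist_force(),r.read_tcp_pos())
eoat.move_gripper(.03); r.dwell(.2); print(r.read_wrist_force(),r.read_tcp_pos(),r.read_time())
w=wpic("w15"); pickle.dump(w,open("w15.pkl","wb"))
for d in (57,58,59,60,61,62):
    a=np.radians(d); print(d,projw(w,[mx(.245-.14*np.cos(a),.112+.14*np.sin(a),y) for y in (.052,.03)]).round(1).tolist())
cv2.imwrite("pics/w15c.png",cv2.resize(w["color"][110:320,250:520],None,fx=2.9,fy=2.9,interpolation=cv2.INTER_CUBIC))
E
```

```text
[ 0.49611294 -0.12261246  0.48042268] [ 0.59204306 -0.01643642  0.19530743] 0.010003097618034305
50 [-4.6  0.3 -1.4] [ 0.5965 -0.017   0.1993] [ 0.5971 -0.017   0.1997]
53 [-4.4 -0.7 -2.7] [ 0.6023 -0.0177  0.2038] [ 0.6028 -0.0176  0.2043]
56.5 [-2.4 -1.9 -5.7] [ 0.6095 -0.0185  0.2086] [ 0.6097 -0.0184  0.2092]
60 [  1.   -2.6 -10.8] [ 0.617  -0.0194  0.2129] [ 0.6169 -0.0192  0.2137]
[  3.60606581  -3.96795945 -15.31659562] [ 0.61697338 -0.01942509  0.21296294]
[-0.45293048 -0.12100465  0.92676415] [ 0.61697178 -0.01916056  0.21381644] 32.0917
57 [[301.6, 190.1], [302.3, 249.2]]
58 [[307.3, 190.6], [307.8, 250.3]]
59 [[313.1, 191.2], [313.4, 251.4]]
60 [[319.1, 191.7], [319.2, 252.4]]
61 [[325.4, 192.2], [325.1, 253.5]]
62 [[331.7, 192.8], [331.2, 254.5]]
```

View pics/w15c.png

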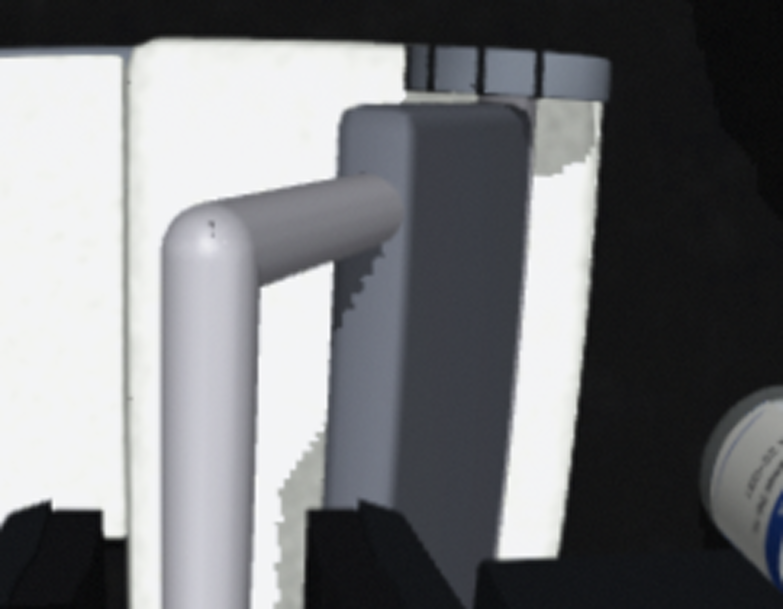

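The bar centre at column about 322 gives about 60.4°. I'll retreat straight up and off to the side, then check the display against the ticks on the hinge cheek.

```bash
python3 - <<'E'
from h import *
import pickle
p=r.read_tcp_pos(); r.move_l((p[0],p[1],.30),feed=.2)
# side-look pose: tool z tilted toward +y
for t in (35,45,55,65):
  for py in (-.33,-.38):
   for fl in (0,1):
    z=np.array([0,np.sin(np.radians(t)),-np.cos(np.radians(t))]); x=np.array([0,np.cos(np.radians(t)),np.sin(np.radians(t))])*(1 if fl else -1)
    # tool x along camera side: try up side and also horizontal
    for nm,xx in (("v",x),("h",np.array([1.,0,0])*(1 if fl else -1))):
        M=np.c_[xx,np.cross(z,xx),z]; o=Ro.from_matrix(M).as_rotvec(); q=kinematics.ik((.55,py,.28),o)
        print(t,py,fl,nm,None if q is None else np.round(q,2))
print(r.read_time())
s=grab_frame("scene"); pickle.dump(s,open("s16.pkl","wb"))
cv2.imwrite("pics/s16.png",cv2.resize(s["color"][100:340,180:460],None,fx=2.8,fy=2.8,interpolation=cv2.INTER_CUBIC)[:600])
E
```

```text
35 -0.33 0 v [-0.87  0.81  0.72  0.43  2.06  2.39]
35 -0.33 0 h [-0.87  0.81  0.72  0.43  2.06 -2.32]
35 -0.33 1 v [-0.87  0.81  0.72  0.43  2.06 -0.75]
35 -0.33 1 h [-0.87  0.81  0.72  0.43  2.06  0.82]
35 -0.38 0 v [-0.91  0.92  0.5   0.44  2.17  2.39]
35 -0.38 0 h [-0.91  0.92  0.5   0.44  2.17 -2.32]
35 -0.38 1 v [-0.91  0.92  0.5   0.44  2.17 -0.75]
35 -0.38 1 h [-0.91  0.92  0.5   0.44  2.17  0.82]
45 -0.33 0 v [-0.9   0.88  0.65  0.57  2.19  2.44]
45 -0.33 0 h [-0.9   0.88  0.65  0.57  2.19 -2.27]
45 -0.33 1 v [-0.9   0.88  0.65  0.57  2.19 -0.7 ]
45 -0.33 1 h [-0.9   0.88  0.65  0.57  2.19  0.87]
45 -0.38 0 v [-0.94  1.02  0.39  0.6   2.31  2.48]
45 -0.38 0 h [-0.94  1.02  0.39  0.6   2.31 -2.23]
45 -0.38 1 v [-0.94  1.02  0.39  0.6   2.31 -0.66]
45 -0.38 1 h [-0.94  1.02  0.39  0.6   2.31  0.91]
55 -0.33 0 v [-0.92  0.96  0.6   0.72  2.3   2.51]
55 -0.33 0 h [-0.92  0.96  0.6   0.72  2.3  -2.2 ]
55 -0.33 1 v [-0.92  0.96  0.6   0.72  2.3  -0.63]
55 -0.33 1 h [-0.92  0.96  0.6   0.72  2.3   0.94]
55 -0.38 0 v [-0.96  1.12  0.28  0.8   2.43  2.62]
55 -0.38 0 h [-0.96  1.12  0.28  0.8   2.43 -2.09]
55 -0.38 1 v [-0.96  1.12  0.28  0.8   2.43 -0.52]
55 -0.38 1 h [-0.96  1.12  0.28  0.8   2.43  1.05]
65 -0.33 0 v [-0.94  1.03  0.56  0.89  2.38  2.6 ]
65 -0.33 0 h [-0.94  1.03  0.56  0.89  2.38 -2.11]
65 -0.33 1 v [-0.94  1.03  0.56  0.89  2.38 -0.54]
65 -0.33 1 h [-0.94  1.03  0.56  0.89  2.38  1.03]
65 -0.38 0 v [-0.98  1.21  0.19  1.05  2.52  2.81]
65 -0.38 0 h [-0.98  1.21  0.19  1.05  2.52 -1.91]
65 -0.38 1 v [-0.98  1.21  0.19  1.05  2.52 -0.33]
65 -0.38 1 h [-0.98  1.21  0.19  1.05  2.52  1.24]
32.725
```

View pics/s16.png

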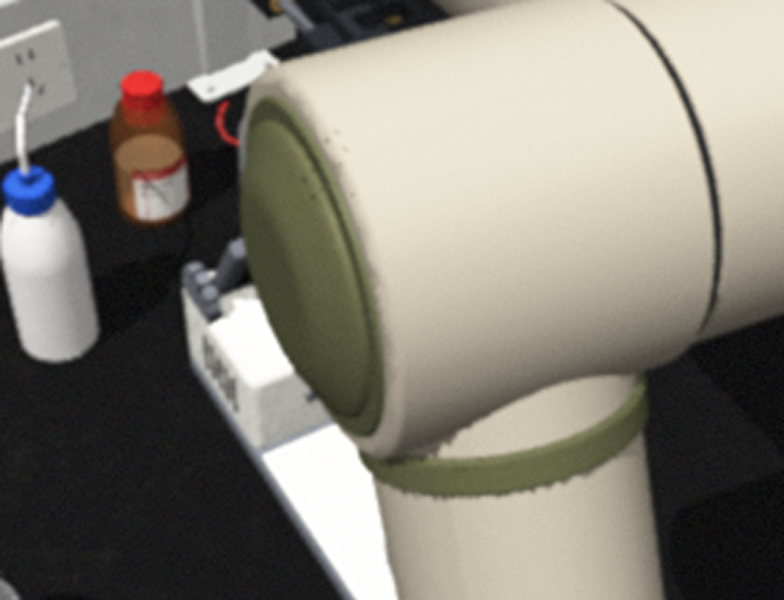

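```bash
python3 - <<'E'
from h import *
import pickle
r.reach((.5,-.25,.32),down(YAW+np.pi/2))
t=np.radians(50); z=np.array([0,np.sin(t),-np.cos(t)]); x=np.array([0,np.cos(t),np.sin(t)])
o=Ro.from_matrix(np.c_[x,np.cross(z,x),z]).as_rotvec()
for P in ((.62,-.33,.24),(.6,-.32,.26),(.58,-.32,.26),(.55,-.33,.28)):
    if kinematics.ik(P,o) is not None: r.reach(P,o);print(P);break
r.dwell(.2); w=wpic("w17"); pickle.dump(w,open("w17.pkl","wb"));print(r.read_time())
s=grab_frame("scene"); pickle.dump(s,open("s17.pkl","wb"))
cv2.imwrite("pics/s17.png",cv2.resize(s["color"][130:350,220:460],None,fx=2.7,fy=2.7,interpolation=cv2.INTER_CUBIC)[:600])
E
```

```text
(0.62, -0.33, 0.24)
35.0333
```

View pics/w17.png

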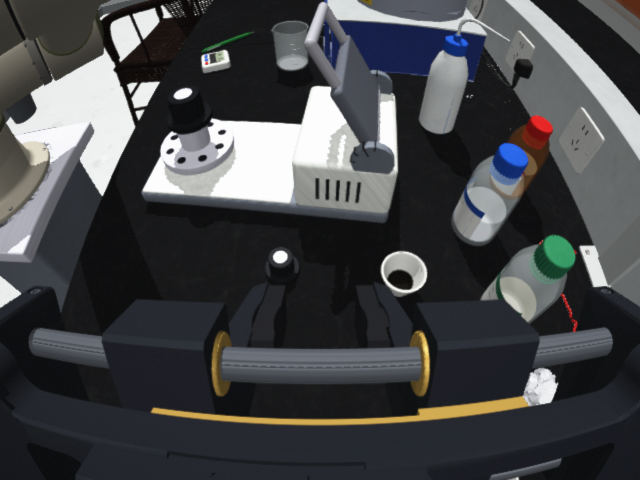

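View pics/s17.png

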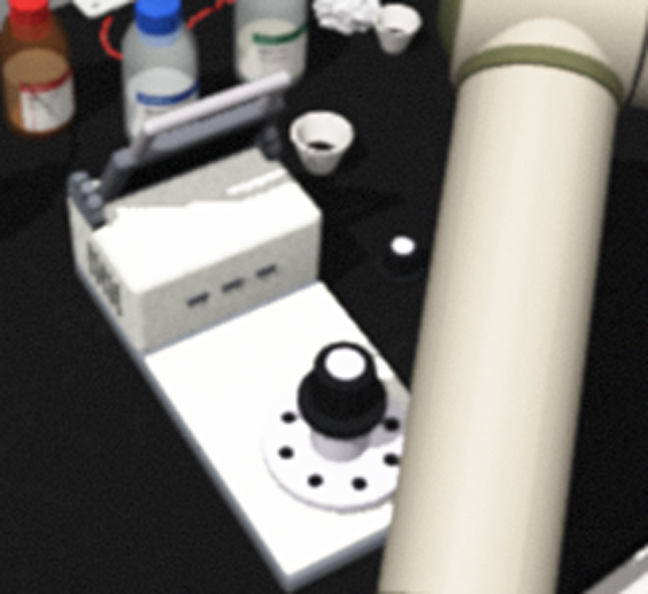

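Carrier and knob sit correctly in this view. I'll project the model lines for different angles over the wrist and scene pictures.

```bash
python3 - <<'E'
from h import *
import pickle
w=pickle.load(open("w17.pkl","rb")); s=pickle.load(open("s17.pkl","rb"))
def bar(d): 
    a=np.radians(d); return np.array([mx(.245-.14*np.cos(a),.112+.14*np.sin(a),y) for y in np.linspace(-.05,.05,11)])
def arm(d,y,o=0):
    a=np.radians(d); return np.array([mx(.245-q*np.cos(a)-o*np.sin(a),.112+q*np.sin(a)-o*np.cos(a),y) for q in np.linspace(0,.14,15)])
def ov(fr,pf,x0,x1,y0,y1,k,name):
    raw=cv2.resize(fr["color"][y0:y1,x0:x1],None,fx=k,fy=k,interpolation=cv2.INTER_CUBIC); im=raw.copy()
    for d,c in ((57,(255,0,0)),(60,(0,255,0)),(63,(0,0,255))):
        for X in (bar(d),arm(d,-.05),arm(d,.05)): cv2.polylines(im,[np.round((pf(fr,X)-[x0,y0]+.5)*k-.5).astype(int)],False,c,1)
    cv2.imwrite(f"pics/{name}.png",np.hstack([raw,im]) if raw.shape[1]<=400 else im)
ov(w,projw,290,410,0,185,3.2,"o17w"); ov(s,proj,235,345,140,240,3.6,"o17s")
cv2.imwrite("pics/cheek.png",cv2.resize(w["color"][125:185,335:405],None,fx=9,fy=9,interpolation=cv2.INTER_CUBIC))
E
```

```text
(no output)
```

View pics/o17w.png

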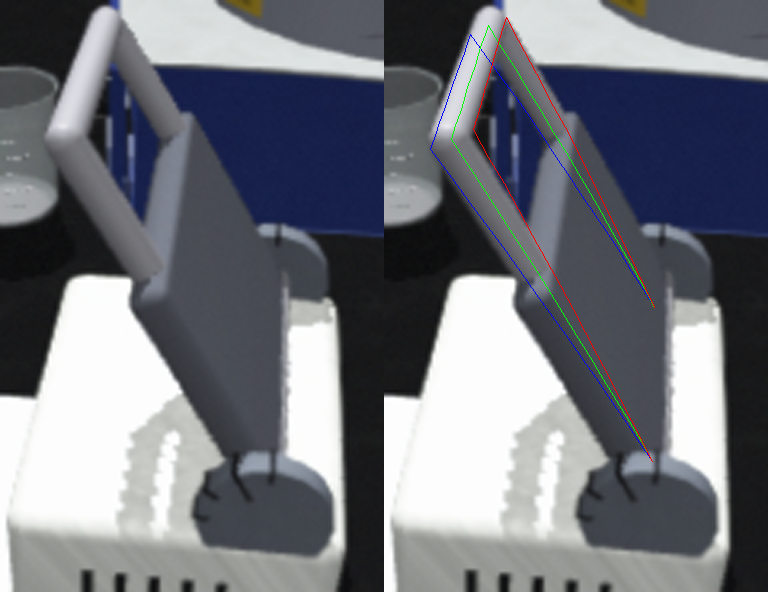

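View pics/o17s.png

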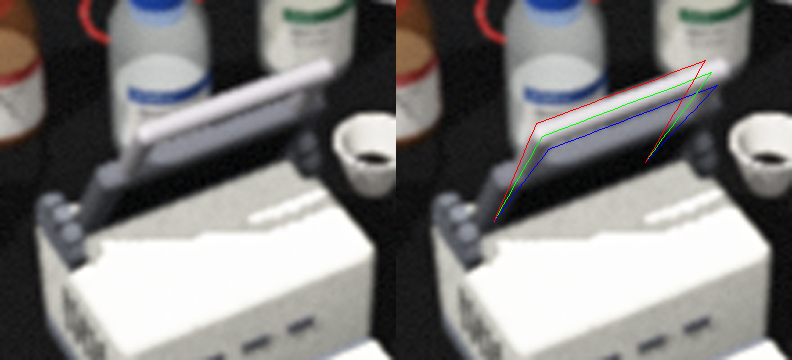

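View pics/cheek.png

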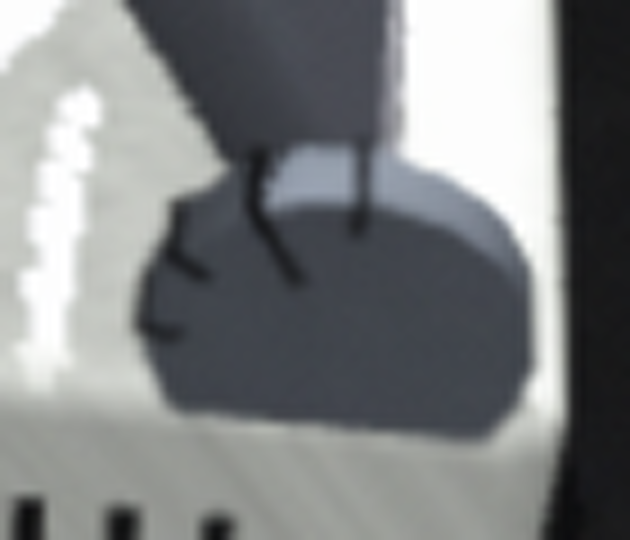

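Checks of the angle:
- **Wrist view:** the bar lies on the 60° line to within about 0.6°.
- **Scene view:** the bar lies on the 60° line.
- **Cheek tick:** the image slope of the arm (0.60) matches the long tick (0.59).

One last check of the bystanders, then I'll hand in.

```bash
python3 - <<'E'
from h import *
f=grab_frame("top"); R=np.array(f["R"]);t=np.array(f["t"])
for l in ("beaker","crucible","timer","carrier","lock_knob"):
    for d in nets.find_in("top",l)[:3]: print(l,round(d["conf"],2),(R.T@(np.array(d["xyz"])-t)).round(3))
cv2.imwrite("pics/t18.png",f["color"])
print(r.read_wrist_force(),r.read_time())
E
```

```text
beaker 0.63 [0.564 0.321 0.031]
crucible 0.97 [ 0.715 -0.205  0.023]
timer 0.93 [0.394 0.326 0.017]
carrier 0.82 [0.44  0.003 0.057]
lock_knob 0.78 [ 0.62  -0.387  0.024]
lock_knob 0.69 [0.442 0.001 0.127]
lock_knob 0.65 [ 0.569 -0.173  0.023]
[0.21744631 0.013648   0.28954628] 35.3833
```

View pics/t18.png

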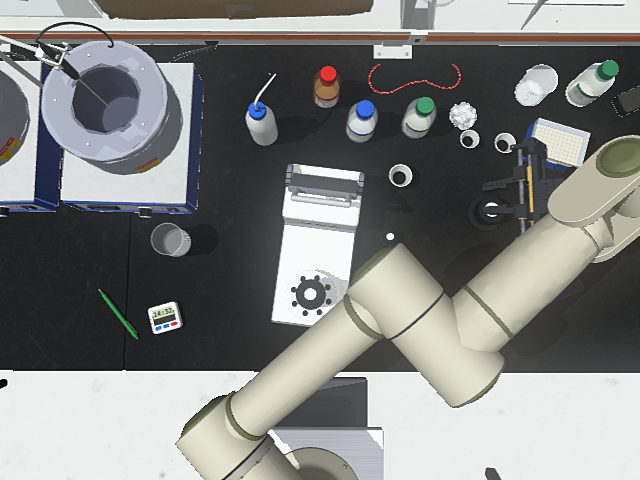

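The top view shows the carrier with the knob at (311,294) and the display standing at (327,180). The beaker (171,239), crucible (400,175) and timer (165,317) have not moved, and the gripper is clear of everything.

```bash
python3 -c "
from rig import r
print(r.sign_off())"
```

```text
the job is handed in; nothing more can be done
None
```

The mixer is ready and I handed the job in at about 35 s of the 64 s allowed. The sign-off gives no verdict.

- **Carrier:** it is on the spindle, flat side down. It met the seat with its underside at about 40 mm, which is fully home.
- **Lock knob:** I used the middle-sized of the three look-alikes, with a flange of about 62 mm in the picture. It met the hub with its underside at about 94 mm and sits flat in the wrist and scene views.
- **Display:** it stands at about 60°. The scene view gave 60° and two wrist views gave 60.4° and about 59.4°. The arm is in line with the long tick on the hinge cheek.
- **Bystanders:** the beaker, crucible and timer are within 2 mm of where they started. The gripper is open and touching nothing.

**One thing went wrong on the way:** the display started slightly raised (about 0.04 rad), so my first arc built up about 37 N at the wrist, under the 120 N limit. I stopped, let go, regripped the bar with a corrected offset and finished the lift.

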